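# Sort a slim carton into the third gap of a divider rack

### The job

Run a closed fingertip along the rail behind the divider rack, pushing the black cursor along it, and count the gaps from the left as the robot sees them, full or empty: leave the cursor standing over the third gap, between its two dividers. Then push the slim carton over the riser's top into that third gap, lengthwise, until it stops at the back plate. Only push, gently, with the fingers: do not pinch or lift anything, keep the carton upright, leave everything else where it is, and finish clear of everything.

Things in the scene. Friction and masses are not known exactly. Their poses are not given: they have to be found in the camera images.
- rack: Grey divider rack fixed on a plywood riser (top at z = 0.15): 7 upright dividers (6 mm thick, 56 mm high, 54 mm deep, round noses) make 6 gaps, 44 mm wide at 50 mm pitch, open in front, on top and below (the riser is their floor). Origin: on the riser's top, middle of the line of noses; +x runs level into the gaps, +y left along the row. Back plate (68 mm high) has its face at x = +0.054.
- third_gap (a point): Point on the riser's top in the middle of the third gap's mouth, between its two divider noses; axes as the rack's. In the rack's frame the gaps' middles are at y = +0.125 (gap 1, leftmost), 0.075, 0.025 (gap 3), -0.025, -0.075, -0.125. Gap 2 already holds a note block on edge (75 mm high, sticking out 20 mm); the others are empty.
- rail_mid (a point): Middle of the 10 mm round steel rail behind the rack's back plate; axes as the rack's. In the rack's frame the rail runs along y at x = +0.067, axis at z = 0.086 (top 0.091), from y = +0.20 to -0.17, with a post (to z = 0.096) at each end. All rack heights count from the riser's top.
- cursor (a joint): Where the black cursor stands on the rail, in m: 0 at the left end (rack y = +0.185), growing to the right, so rack y = 0.185 - value; over the middle of gap 3 it reads 0.160. It slides with about 1.2 N of friction, stays where it is left and cannot come off.
- cursor_fin (a point): Middle of the fin of the black cursor on the rail, the part to push sideways with a fingertip: 10 mm thick along the rail, 46 mm deep (rack x +0.034 to +0.080), from z = 0.096 to 0.132 in the rack's frame, reaching 20 mm above this point. Axes as the rack's.
- carton_center (a point): Centre of the slim printed carton, a loose box 30 mm wide (its x), 89 mm long (its y) and 50 mm high, about 50 g, standing upright on the riser in front of the right half of the rack, long way roughly along the gaps. Pushed home it touches the back plate with this point at rack x = +0.010, and sticks out of the mouth by 35 mm.

How it is judged:
By the outcome, as a careful person would: the job done as asked, in the order asked, and still so for the second after the job is handed in, with the robot touching nothing.
It also fails if it takes over 64 s, if anything falls off the work surface, if the arm or the gripper's body presses on something with over 40 N, if the wrist force passes 120 N, or if a joint passes its speed limit or range.

### The arm

A 6-joint arm with a two-finger parallel gripper is mounted at the origin on a cart in front of the work surface, level with it; the furniture and walls round the work are solid. World frame = base frame: x ahead of the robot, y to its left, z up, the work surface at z = 0. Lengths are in m, angles in rad, forces in N, time in s.
With the tool pointing down it reaches from about 0.35 to 1 m from the base axis. Payload 7.1 kg.
Tool frame: the origin (TCP) lies between the finger pads; the fingertips stand 22 mm ahead of it and the grasp point (between the pads) lies 3 mm ahead of it; x points along the fingers, y is the direction in which the jaws open and shut, and the axes are right-handed (so a half turn about x gives the same grasp; the last joint's range is limited). The gripper opens to 85 mm and grips with 20 to 120 N. Pads are 22 mm wide; open, the fingers measure 114 mm over their backs; the gripper's body (76 mm by 85 mm) begins 54 mm behind the grasp point. The pads swing forward as they close: fully open they stand 13 mm farther back than shut.
Start: joints at [1.145, 0.423, 1.63, -0, 1.089, -0.019], TCP at [0.247, 0.574, 0.253] pointing down, gripper open.
Joint ranges: [-3, 3], [-0.9, 2.11], [0.09, 2.58], [-1.31, 4.45], [0.11, 2.69], [-2.54, 2.54]. Speed limits (rad/s): [2.39, 2.39, 3.01, 3.14, 3.14, 3.14].

### API

Orientations are given as a rotation vector (axis times angle).
In Python, from rig import manip gives the robot as it stands. The module is installed in compiled form; this text tells all that it offers. Calls block until the motion is done:
- manip.move_to(position, orientation): joint-space move of the TCP to a pose.
- manip.servo_line(position, orientation=None, rate=0.15): straight line of the TCP; orientation=None keeps the orientation; rate is the mean speed in m/s.
- manip.set_joints(angles): joint-space move.
- manip.command_gripper(opening, f_grip=None): finger opening in m; f_grip is the grip in N (None keeps the last); returns when the fingers have stopped.
- manip.hold(seconds).
- manip.solve_ik(position, orientation): joint angles nearest the present ones, or None.
- manip.camera(name): name is "scene" or "side" or "wrist"; returns a dict with "image" (420x560x3 uint8, red, green, blue), "fx", "fy", "cx", "cy" (pixels), "cam_to_world" (4x4, takes a point from camera to world coordinates); the wrist camera has in their place "mount" (4x4, takes a point from camera to tool coordinates, whose origin is the TCP and whose axes are the tool frame's). Camera axes: x right, y down, z forward; pixel columns grow to the right and rows downward; lengths in m; the calibration is good to about 2 mm. A picture is of the moment at which its call begins: read the wrist's pose just before it. There is no depth.
A pose or a line that the arm cannot do raises manip.IKError and nothing moves.
- manip.sign_off(): hands the job in, once; it reports no verdict.
Readings, each from a call of its own:
- manip.get_time(): time.
- manip.get_joint_positions(): joint angles.
- manip.get_joint_vel(): joint speeds.
- manip.get_tau(): joint torques, N m.
- manip.get_position(): TCP position.
- manip.get_ee_rot(): TCP orientation.
- manip.get_contact_force(): force on the tool from outside, world axes, zero at the start.
- manip.get_torque(): the same for the moment, N m.
- manip.get_width(): finger opening in m.
Only numpy, scipy, OpenCV 4.12 (cv2) and the standard library are available. Lean on these libraries where they do the work, as an engineer would, in place of code of your own. Each camera call takes 0.05 s, during which the arm holds its last target.

## Working session

There is one attempt and no reset: what is moved stays moved. The work goes in short steps, each a Python script; the robot and the scene stay as the last script left them, time stands still between calls to the robot, and variables do not carry over. Pictures are saved under pics/ and viewed, and the job is handed in when it is done.

```bash
mkdir -p pics; python3 - <<'E'
from rig import manip
import cv2
for n in ("scene","side","wrist"):
    c=manip.camera(n); cv2.imwrite(f"pics/a_{n}.png",c["image"][:,:,::-1]); print(n,c["fx"],c["fy"],c["cx"],c["cy"]); print(c.get("cam_to_world",c.get("mount")))
print(manip.get_time(),manip.get_position(),manip.get_ee_rot(),manip.get_width())
E
```

```text
scene 496.108365835501 496.108365835501 278.07905494134116 206.43869336664477
[[ 0.54974608 -0.42847857  0.7170672  -0.13626633]
 [-0.83516999 -0.29883093  0.46172629 -0.38227404]
 [ 0.01644204 -0.85270522 -0.52213357  0.76537906]
 [ 0.          0.          0.          1.        ]]
side 382.2772446863444 382.2772446863444 276.1811759906768 214.36880148027478
[[ 0.85800821 -0.31159901  0.40832336  0.20667696]
 [-0.5136208  -0.52660816  0.67740499 -0.53942553]
 [ 0.0039477  -0.79094241 -0.61187786  0.76329453]
 [ 0.          0.          0.          1.        ]]
wrist 290.4005527144991 290.4005527144991 277.4656906401855 211.60699147522345
[[ 2.56887831e-04 -3.04661528e-01  9.52460649e-01 -1.20653077e-01]
 [ 9.99999967e-01  9.81518028e-05 -2.38314039e-04  2.46547687e-04]
 [-2.08806107e-05  9.52460678e-01  3.04661543e-01 -7.82321366e-02]
 [ 0.00000000e+00  0.00000000e+00  0.00000000e+00  1.00000000e+00]]
0.15 [0.24712012 0.57363271 0.25271381] [ 0.31818444  1.54738018 -0.3200543 ] 0.08501413912302365
```

View pics/a_scene.png

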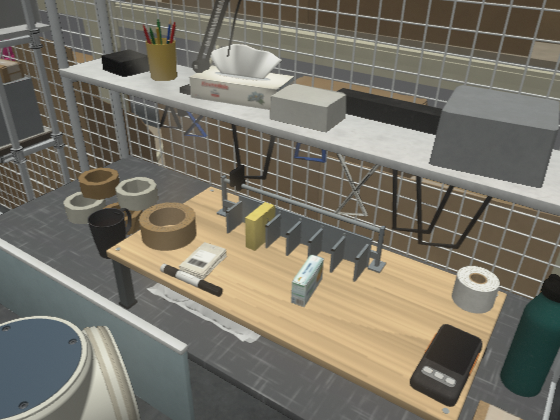

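View pics/a_side.png

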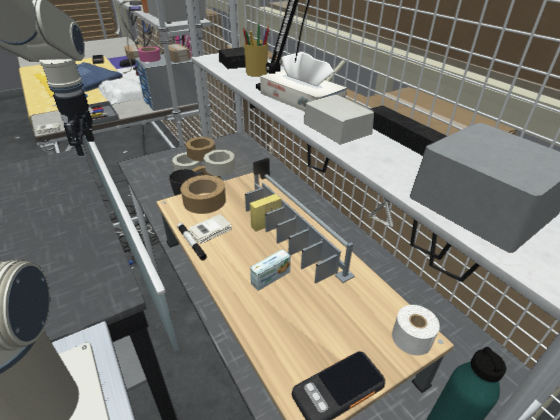

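View pics/a_wrist.png

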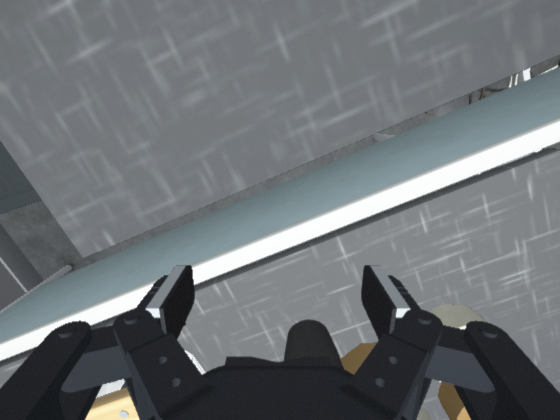

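The black cursor is at the left end of the rail (scene ~237,178; side ~262,167). The carton is in front of the right half (scene 307,279; side 271,268). A shelf overhangs behind the rack, and a low screen stands in front. I'll enlarge the images to get precise pixels.

```bash
python3 - <<'E'
import cv2
a=cv2.imread("pics/a_scene.png"); cv2.imwrite("pics/b_scene.png",cv2.resize(a[160:310,200:400],None,fx=4,fy=4,interpolation=cv2.INTER_CUBIC))
a=cv2.imread("pics/a_side.png"); cv2.imwrite("pics/b_side.png",cv2.resize(a[150:300,220:380],None,fx=4,fy=4,interpolation=cv2.INTER_CUBIC))
E
```

```text
(no output)
```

View pics/b_scene.png

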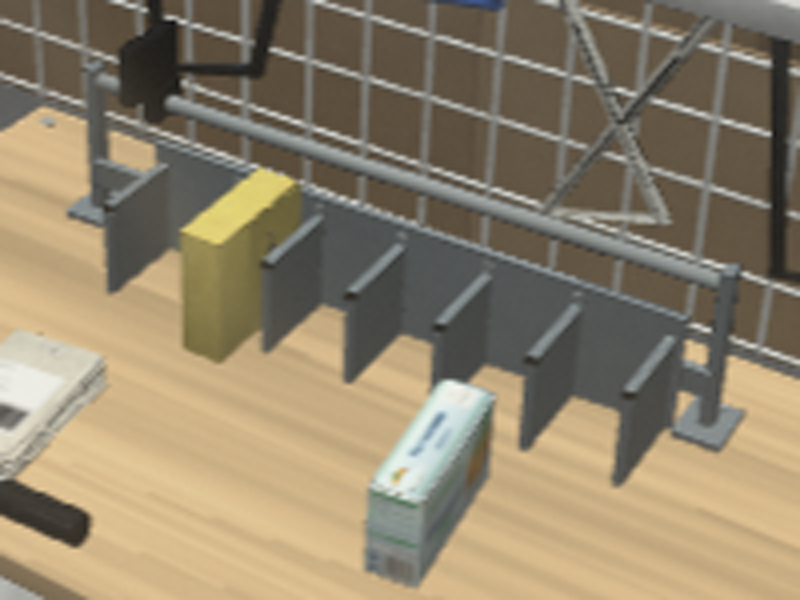

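View pics/b_side.png

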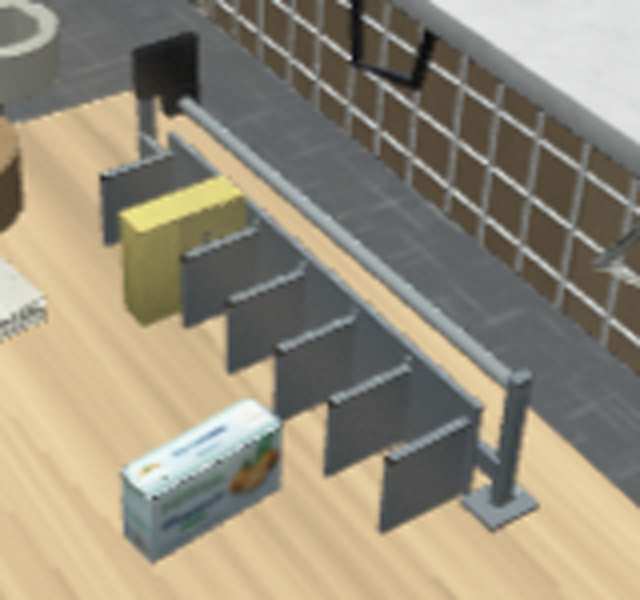

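```bash
cat > h.py <<'E'
import numpy as np
from scipy.optimize import least_squares
S=dict(f=496.108,c=(278.079,206.439),T=np.array([[0.54974608,-0.42847857,0.7170672,-0.13626633],[-0.83516999,-0.29883093,0.46172629,-0.38227404],[0.01644204,-0.85270522,-0.52213357,0.76537906],[0,0,0,1]]))
D=dict(f=382.277,c=(276.181,214.369),T=np.array([[0.85800821,-0.31159901,0.40832336,0.20667696],[-0.5136208,-0.52660816,0.67740499,-0.53942553],[0.0039477,-0.79094241,-0.61187786,0.76329453],[0,0,0,1]]))
def proj(C,P):
    p=(np.atleast_2d(P)-C["T"][:3,3])@C["T"][:3,:3]
    return np.c_[C["f"]*p[:,0]/p[:,2]+C["c"][0],C["f"]*p[:,1]/p[:,2]+C["c"][1]]
def place(q,L):
    c,s=np.cos(q[2]),np.sin(q[2]); L=np.atleast_2d(L)
    return np.c_[q[0]+c*L[:,0]-s*L[:,1],q[1]+s*L[:,0]+c*L[:,1],q[3]+L[:,2]]
def ray(C,uv,z):
    d=C["T"][:3,:3]@np.array([(uv[0]-C["c"][0])/C["f"],(uv[1]-C["c"][1])/C["f"],1]);o=C["T"][:3,3]
    return o+d*(z-o[2])/d[2]
E
python3 - <<'E'
from h import *
def fit(obs,q0):
    def r(q): return np.concatenate([(proj(C,place(q,[l for l,_ in o]))-np.array([u for _,u in o])).ravel() for C,o in obs])
    s=least_squares(r,q0,loss="soft_l1"); return s.x,r(s.x)
sc=lambda p:(p[0]/4+200-.375,p[1]/4+160-.375); sd=lambda p:(p[0]/4+220-.375,p[1]/4+150-.375)
Y=lambda k:.15-.05*(k-1)
o1=[((0,Y(k),0),sc(p)) for k,p in {1:(109,290),3:(264,349),4:(347,381),6:(523,447),7:(617,484)}.items()]
o1+=[((0,Y(k),.056),sc(p)) for k,p in {1:(107,205),3:(265,265),4:(348,295),5:(435,327),6:(530,358),7:(623,395)}.items()]
o1+=[((.067,-.17,.096),sc((731,266)))]
o2=[((0,Y(k),0),sd(p)) for k,p in {1:(108,243),3:(186,326),4:(230,372),5:(278,418),6:(327,474),7:(381,530)}.items()]
o2+=[((0,Y(k),.056),sd(p)) for k,p in {1:(102,175),3:(183,255),4:(230,302),5:(278,350),6:(330,402),7:(388,460)}.items()]
o2+=[((.067,-.17,.096),sd((520,374)))]
for obs in ([(S,o1),(D,o2)],[(S,o1)],[(D,o2)]):
    q,r=fit(obs,[.7,0,0,.15]); print("rack",q.round(4),"rms",np.sqrt((r**2).mean()).round(2))
    if len(obs)==2: Q=q; print(r.reshape(-1,2).round(1).tolist())
# carton local: x wide,y long(+y away)
c1=[((-.015,-.0445,.05),sc((370,487))),((.015,-.0445,.05),sc((420,503))),((.015,.0445,.05),sc((493,393))),((-.015,.0445,.05),sc((440,380))),((-.015,-.0445,0),sc((366,570))),((.015,-.0445,0),sc((415,584)))]
c2=[((-.015,-.0445,.05),sd((125,472))),((.015,-.0445,.05),sd((153,502))),((.015,.0445,.05),sd((280,428))),((-.015,.0445,.05),sd((250,400))),((-.015,-.0445,0),sd((127,525))),((.015,-.0445,0),sd((153,560))),((.015,.0445,0),sd((280,482)))]
for obs in ([(S,c1),(D,c2)],[(S,c1)],[(D,c2)]):
    q,r=fit(obs,[.6,-.05,-1.5,.15]); print("carton",q.round(4),np.sqrt((r**2).mean()).round(2))
    d=q[:2]-Q[:2];c,s=np.cos(Q[2]),np.sin(Q[2]); print(" in rack",c*d[0]+s*d[1],-s*d[0]+c*d[1],"dyaw",q[2]+np.pi/2-Q[2])
# cursor: fin centre corners
for k,C in (("s",S),("d",D)):
    for v in (0.02,.03,.04,.05): print(k,v,proj(C,place(Q,[(.034,.185-v,.132),(.08,.185-v,.132),(.034,.185-v,.096)])).round(0).tolist())
print("gap3",place(Q,(0,.025,0)))
E
```

```text
rack [0.5613 0.045  0.0296 0.1479] rms 0.44
[[0.4, 0.4], [0.1, 0.4], [-0.3, 0.2], [-0.6, 0.4], [-0.8, 0.1], [-0.0, -0.1], [-0.1, -0.9], [0.2, -0.8], [0.4, -0.9], [-0.3, -0.3], [0.6, -0.9], [-0.2, -0.0], [-0.2, 0.6], [-0.1, 0.4], [-0.2, 0.3], [-0.6, 1.1], [-0.2, 0.3], [-0.1, 0.6], [0.4, 0.2], [0.4, 0.3], [-0.1, -0.3], [0.0, -0.2], [0.2, -0.2], [-0.1, -0.6], [0.7, 0.2]]
rack [0.5603 0.0442 0.0303 0.1483] rms 0.45
rack [0.562  0.046  0.0293 0.1474] rms 0.37
carton [ 0.4938 -0.0421 -1.4278  0.1455] 1.29
 in rack -0.07011334193103097 -0.08498676120862128 dyaw 0.11340207051872334
carton [ 0.5233 -0.0274 -1.4273  0.1182] 0.85
 in rack -0.04010277329660193 -0.0711814205219046 dyaw 0.11389168629314741
carton [ 0.5148 -0.0039 -1.4495  0.1009] 0.77
 in rack -0.047909675718190166 -0.047500786046626255 dyaw 0.09162500982383362
s 0.02 [[229.0, 171.0], [242.0, 163.0], [230.0, 186.0]]
s 0.03 [[233.0, 172.0], [245.0, 164.0], [233.0, 187.0]]
s 0.04 [[237.0, 174.0], [249.0, 165.0], [237.0, 189.0]]
s 0.05 [[241.0, 175.0], [253.0, 166.0], [241.0, 190.0]]
d 0.02 [[253.0, 162.0], [269.0, 157.0], [254.0, 174.0]]
d 0.03 [[255.0, 163.0], [271.0, 159.0], [256.0, 176.0]]
d 0.04 [[257.0, 165.0], [273.0, 160.0], [257.0, 177.0]]
d 0.05 [[259.0, 167.0], [275.0, 162.0], [259.0, 179.0]]
gap3 [[0.56057428 0.06994568 0.14787693]]
```

```bash
python3 - <<'E'
from h import *
sc=lambda p:(p[0]/4+200-.375,p[1]/4+160-.375); sd=lambda p:(p[0]/4+220-.375,p[1]/4+150-.375)
print("cursor fin scene crop; carton corners by ray")
for n,C,f,t,b in (("sc",S,sc,[(370,487),(420,503),(493,393),(440,380)],[(366,570),(415,584),(488,480)]),("sd",D,sd,[(125,472),(153,502),(280,428),(250,400)],[(127,525),(153,560),(280,482)])):
    print(n,"top",[ray(C,f(p),.198)[:2].round(4).tolist() for p in t]); print(n,"bot",[ray(C,f(p),.148)[:2].round(4).tolist() for p in b])
E
```

```text
cursor fin scene crop; carton corners by ray
sc top [[0.4463, -0.0395], [0.4496, -0.0632], [0.5366, -0.0513], [0.5312, -0.0256]]
sc bot [[0.4476, -0.0385], [0.4522, -0.0615], [0.5342, -0.0534]]
sd top [[0.4478, -0.0401], [0.4501, -0.0657], [0.5334, -0.0534], [0.5311, -0.0269]]
sd bot [[0.4516, -0.0313], [0.4518, -0.0599], [0.5393, -0.0465]]
```

```bash
python3 - <<'E'
from h import *
from scipy.spatial.transform import Rotation as R
def tri(a,b):
    def l(C,uv):
        d=C["T"][:3,:3]@np.array([(uv[0]-C["c"][0])/C["f"],(uv[1]-C["c"][1])/C["f"],1]);return C["T"][:3,3],d/np.linalg.norm(d)
    o1,d1=l(S,a);o2,d2=l(D,b);t=np.linalg.lstsq(np.c_[d1,-d2],o2-o1,rcond=None)[0]
    p,q=o1+t[0]*d1,o2+t[1]*d2
    return ((p+q)/2).round(3),np.linalg.norm(p-q).round(3)
print("shelf L",tri((62,72),(196,58)))
print("shelf block front-bottom",tri((272,117),(305,128)),tri((328,125),(340,141)))
print("bigbox",tri((434,170),(414,192)))
print("fin",tri((230,170.5),(253,162.5)),tri((244,165),(269.5,158)))
print("screen top end",tri((186,378),(185,340)))
print("screen far", [ray(S,(0,250),z).round(3) for z in (.2,.3)])
print("tape roll", tri((168,210),(204,180)))
print(R.from_rotvec([0.31818444,1.54738018,-0.3200543]).as_matrix().round(3))
for z in (.35,.4,.45,.5): print(z,[ray(S,p,z)[:2].round(3) for p in ((62,72),(433,170))],[ray(D,p,z)[:2].round(3) for p in ((196,58),(414,192))])
E
```

```text
shelf L (array([0.736, 0.95 , 0.33 ]), np.float64(0.006))
shelf block front-bottom (array([0.733, 0.196, 0.351]), np.float64(0.015)) (array([0.732, 0.057, 0.371]), np.float64(0.005))
bigbox (array([ 0.732, -0.169,  0.348]), np.float64(0.023))
fin (array([0.587, 0.205, 0.283]), np.float64(0.003)) (array([0.634, 0.204, 0.28 ]), np.float64(0.003))
screen top end (array([ 0.309,  0.085, -0.047]), np.float64(0.07))
screen far [array([0.21, 0.46, 0.2 ]), array([0.149, 0.311, 0.3  ])]
tape roll (array([0.485, 0.295, 0.21 ]), np.float64(0.006))
[[-0.     0.396  0.918]
 [-0.001  0.918 -0.396]
 [-1.    -0.001  0.   ]]
0.35 [array([0.691, 0.88 ]), array([ 0.705, -0.179])] [array([0.715, 0.891]), array([ 0.746, -0.156])]
0.4 [array([0.591, 0.728]), array([ 0.604, -0.203])] [array([0.654, 0.718]), array([ 0.681, -0.203])]
0.45 [array([0.492, 0.576]), array([ 0.502, -0.228])] [array([0.592, 0.545]), array([ 0.615, -0.249])]
0.5 [array([0.392, 0.424]), array([ 0.401, -0.252])] [array([0.531, 0.372]), array([ 0.55 , -0.295])]
```

```bash
cat >> h.py <<'E'
from scipy.spatial.transform import Rotation as R
def tri(a,b):
    def l(C,uv):
        d=C["T"][:3,:3]@np.array([(uv[0]-C["c"][0])/C["f"],(uv[1]-C["c"][1])/C["f"],1]);return C["T"][:3,3],d/np.linalg.norm(d)
    o1,d1=l(S,a);o2,d2=l(D,b);t=np.linalg.lstsq(np.c_[d1,-d2],o2-o1,rcond=None)[0]
    p,q=o1+t[0]*d1,o2+t[1]*d2
    return ((p+q)/2).round(3),np.linalg.norm(p-q).round(3)
Q=np.array([.5613,.045,.0296,.15])
def W(x,y,z): return place(Q,(x,y,z))[0]
def ori(xdir_fwd_tilt,yaw_tool_z):
    "tool z horizontal heading yaw (world, + rack yaw), tool x down, tilted so that tips lead by tilt toward heading"
    t=xdir_fwd_tilt;a=yaw_tool_z+Q[2];h=np.array([np.cos(a),np.sin(a),0]);u=np.array([0,0,1.])
    x=np.sin(t)*h-np.cos(t)*u; z=np.cos(t)*h+np.sin(t)*u; y=np.cross(z,x)
    return R.from_matrix(np.c_[x,y,z]).as_rotvec()
def tcp(tip,o,ahead=.022): return np.array(tip)-R.from_rotvec(o).as_matrix()[:,0]*ahead
E
python3 - <<'E'
from h import *
import cv2
a=cv2.imread("pics/a_side.png"); cv2.imwrite("pics/c_side.png",cv2.resize(a[120:390,60:300],None,fx=2.2,fy=2.2))
print("pen tip",ray(S,(221,290),.158),ray(S,(163,270),.158),"pad",ray(S,(207,276),.16),ray(S,(226,250),.16))
print("riser front L/R",ray(S,(111,248),.15),ray(S,(411,388),.15), "phone", ray(S,(445,330),.17))
print("rail L end",tri((223,180),(255,170)))
from rig import manip
o=ori(.35,0); 
for p in [(.05,.2,.125),(.05,.03,.11),(.0,.2,.2)]: print(manip.solve_ik(tcp(W(*p),o),o))
o=ori(0,np.pi/2); print(manip.solve_ik(tcp(W(-.073,-.14,.012),o),o),manip.solve_ik(tcp(W(-.073,0,.012),o),o))
o=ori(0,0); print(manip.solve_ik(tcp(W(-.15,.025,.012),o),o))
E
```

```text
pen tip [0.39287423 0.07939708 0.158     ] [0.37497007 0.20786824 0.158     ] pad [0.40723995 0.12481723 0.16      ] [0.49237112 0.1466936  0.16      ]
riser front L/R [0.37323591 0.35518808 0.15      ] [ 0.38845542 -0.2869052   0.15      ] phone [ 0.51329586 -0.29545773  0.17      ]
rail L end (array([0.613, 0.247, 0.234]), np.float64(0.006))
[ 0.42988588  0.29568369  1.75677023 -0.19231696  0.77413396 -1.05412366]
[ 0.12051382  0.24478882  1.86649958 -0.0493934   0.68223231 -1.4470168 ]
[ 0.46791547  0.14692957  1.76830104 -0.18460497  0.91544249 -1.04271862]
None None
[ 1.29676310e-01  2.28893842e-01  2.12777415e+00 -4.44089210e-16
  7.84924661e-01 -1.47072002e+00]
```

View pics/c_side.png

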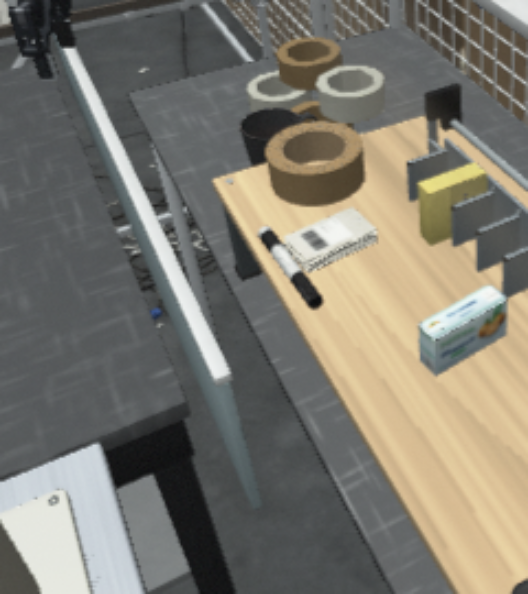

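Those pictures show the pen end at about rack (-0.17, +0.04), just behind the planned push line, and the shelf edge at x≈0.72, z≈0.34. I'll go for the cursor now.

```bash
python3 - <<'E'
from h import *
from rig import manip
import cv2
for p in [(-.073,-.14,.012),(-.073,0,.012)]:
    o=ori(0,-np.pi/2); print(manip.solve_ik(tcp(W(*p),o),o))
manip.command_gripper(0.0,20)
p=manip.get_position(); manip.servo_line([p[0],p[1],.36],rate=.2)
o=ori(.35,0)
manip.move_to(tcp(W(0,.21,.21),o),o)
print(manip.get_time(),manip.get_position(),manip.get_width(),manip.get_contact_force())
manip.servo_line(tcp(W(.05,.21,.15),o),rate=.15)
for n in ("scene","side"):
    c=manip.camera(n); a=c["image"][:,:,::-1]; a=a[130:280,180:380]; cv2.imwrite(f"pics/d_{n}.png",cv2.resize(a,None,fx=4,fy=4,interpolation=cv2.INTER_CUBIC))
print(manip.get_time(),manip.get_contact_force())
E
```

```text
[-2.18378068e-01  3.44377553e-01  1.95101747e+00 -4.44089210e-16
  8.46197631e-01 -2.47978068e-01]
[ 6.32243819e-02  3.28915184e-01  1.97575917e+00 -4.44089210e-16
  8.36918299e-01  3.36243819e-02]
3.2167 [0.54732676 0.25532226 0.38038874] 0.0005984339291804331 [-0.44683736  0.17186235 -0.06544382]
3.9833 [0.44599482 0.83846121 0.36248836]
```

View pics/d_scene.png

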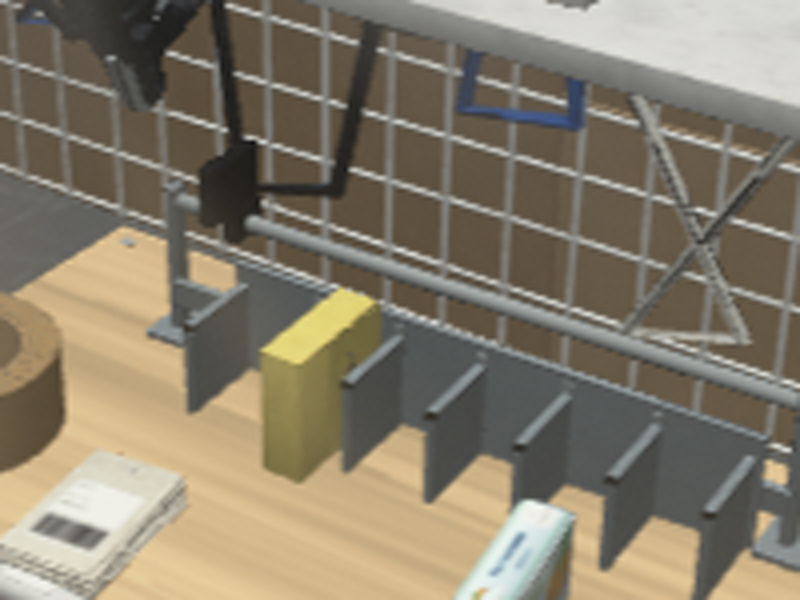

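View pics/d_side.png

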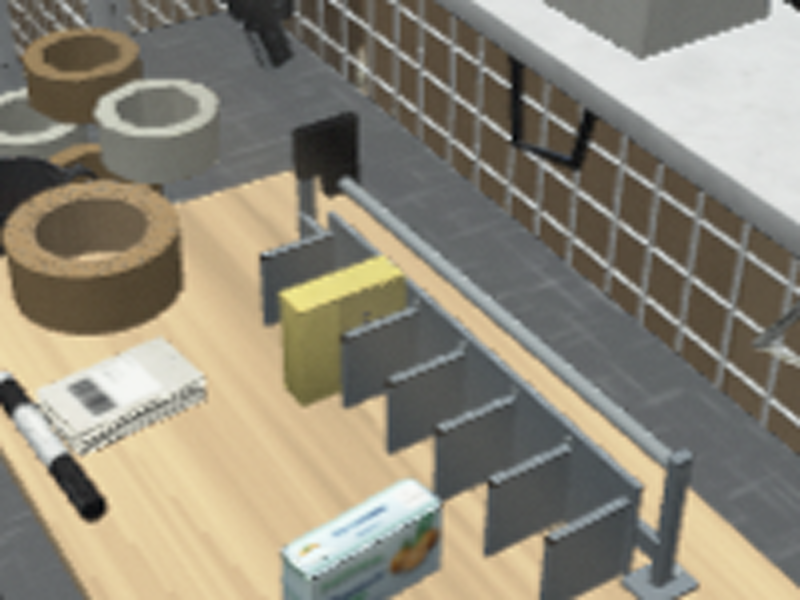

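The fingertip is left of the black cursor and above it: scene (216,157), side (248,145). The cursor has not moved. Next I'll lower the tip and push.

```bash
python3 - <<'E'
from h import *
from rig import manip
import cv2
print(tri((216,157),(248,145.5)),W(.05,.21,.15))
o=ori(.35,0)
manip.servo_line(tcp(W(.052,.21,.112),o),rate=.12)
f0=manip.get_contact_force();print("f0",f0.round(2) if hasattr(f0,'round') else f0)
y=.21
while y>.15:
    y-=.004; manip.servo_line(tcp(W(.052,y,.112),o),rate=.05)
    f=np.array(manip.get_contact_force())-f0
    if abs(f[1])>.7: break
print("contact y",y,f,manip.get_time())
yt=max(y-.10,.05)
manip.servo_line(tcp(W(.052,yt,.112),o),rate=.06)
print(yt,np.array(manip.get_contact_force())-f0,manip.get_time())
for n in ("scene","side"):
    c=manip.camera(n); a=c["image"][:,:,::-1]; a=a[130:280,180:380]; cv2.imwrite(f"pics/e_{n}.png",cv2.resize(a,None,fx=4,fy=4,interpolation=cv2.INTER_CUBIC))
E
```

```text
(array([0.599, 0.252, 0.301]), np.float64(0.006)) [0.60506301 0.25638779 0.3       ]
f0 [-0.16 -0.3   0.56]
contact y 0.19399999999999998 [-0.50408447  0.87585267  0.13012803] 5.45
0.09399999999999997 [ 0.26366535  1.30311613 -1.1395733 ] 7.2667
```

View pics/e_scene.png

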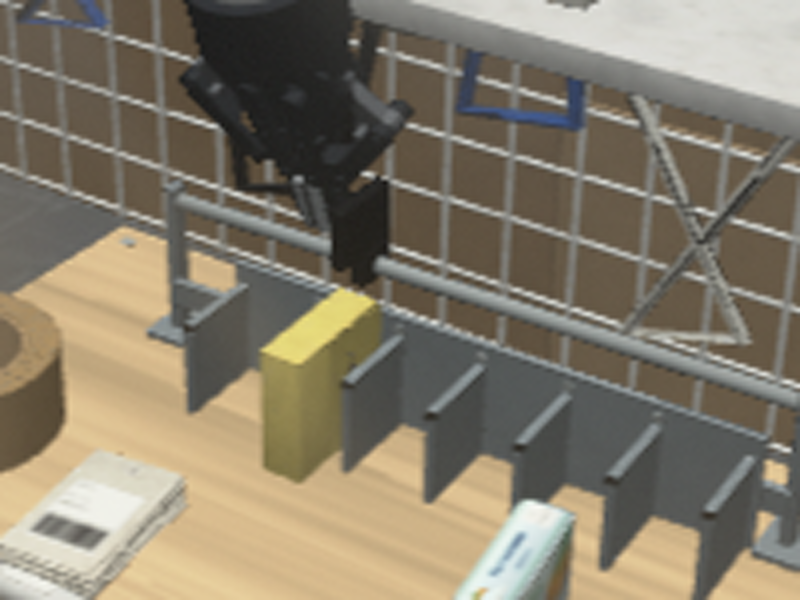

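View pics/e_side.png

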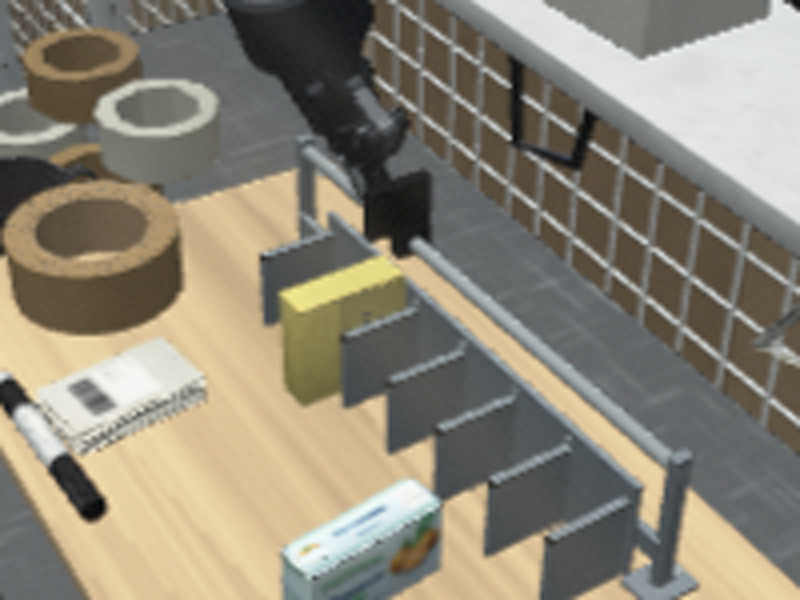

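```bash
cat >> h.py <<'E'
def finy(s_back,d_back,s_front=None,d_front=None):
    out=[]
    for C,uv,x in ((S,s_back,.08),(D,d_back,.08),(S,s_front,.034),(D,d_front,.034)):
        if uv is None: continue
        q=least_squares(lambda y:(proj(C,W(x,y[0],.132))[0]-uv),[.1]); out.append((round(q.x[0],4),q.fun.round(1).tolist()))
    return out
cr=lambda p:np.array([p[0]/4+180-.375,p[1]/4+130-.375])
E
python3 - <<'E'
from h import *
print(finy(cr((388,180)),cr((431,172)),cr((333,207)),cr((367,190))))
print("before",finy(cr((256,143)),cr((357,113)),cr((201,175)),cr((294,131))))
E
```

```text
[(np.float64(0.0736), [0.5, -1.8]), (np.float64(0.0756), [0.8, -1.0]), (np.float64(0.079), [0.1, -0.4]), (np.float64(0.077), [0.3, -0.3])]
before [(np.float64(0.1574), [0.7, -2.4]), (np.float64(0.1603), [0.7, -0.9]), (np.float64(0.1603), [0.8, -2.6]), (np.float64(0.1613), [0.7, -0.8])]
```

The fin's right face is at rack y≈0.076, so its centre is ≈0.081 with the TCP at 0.094, a 13 mm offset. I'll push 56 mm more.

```bash
python3 - <<'E'
from h import *
from rig import manip
import cv2
o=ori(.35,0)
manip.servo_line(tcp(W(.052,.038,.112),o),rate=.06)
manip.hold(.2)
print(np.array(manip.get_contact_force()))
manip.servo_line(tcp(W(.052,.060,.112),o),rate=.08)
manip.servo_line(tcp(W(.02,.075,.17),o),rate=.15)
manip.servo_line(tcp(W(-.08,.0,.19),o),rate=.2)
# over to the right of the carton, open to 45 mm
o=ori(0,-np.pi/2)
manip.move_to(tcp(W(-.073,-.15,.15),o),o)
manip.command_gripper(.045,20)
for n in ("scene","side"):
    c=manip.camera(n); a=c["image"][:,:,::-1]; a=a[150:300,180:380]; cv2.imwrite(f"pics/f_{n}.png",cv2.resize(a,None,fx=4,fy=4,interpolation=cv2.INTER_CUBIC))
print(manip.get_time(),manip.get_width(),manip.get_position())
E
```

```text
[0.31831104 0.1687925  0.22774657]
12.2 0.04513648500727313 [ 0.49275728 -0.10705328  0.32204831]
```

View pics/f_scene.png

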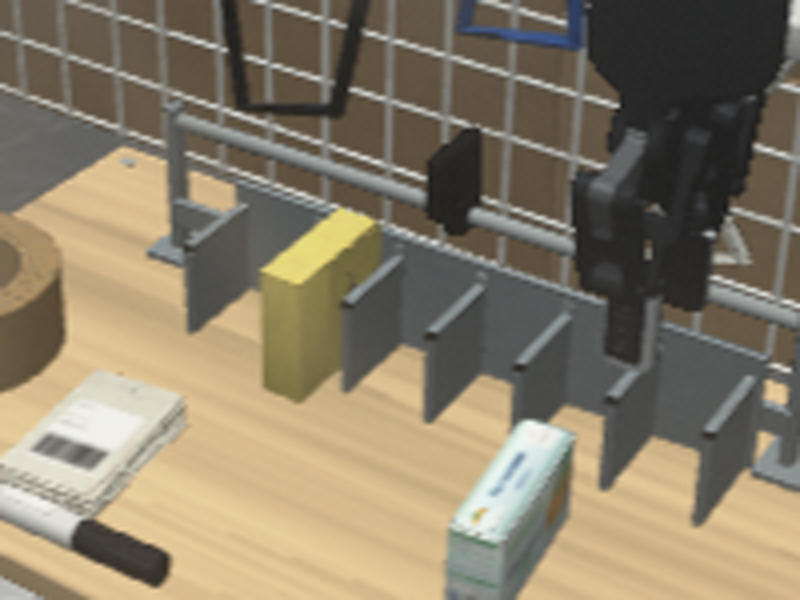

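View pics/f_side.png

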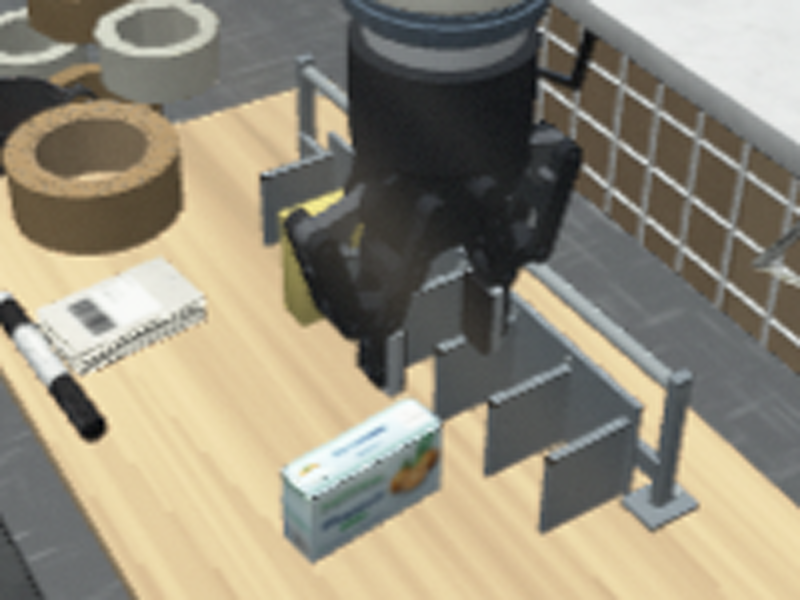

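The cursor stands between dividers 3 and 4 as seen in both views (scene crop 455,180). The carton has not been disturbed. Next is the lateral push with two fingertips on the long face.

```bash
python3 - <<'E'
from h import *
from rig import manip
import cv2
c2=lambda p:cr((p[0],p[1]+80))
print("cursor right face",finy(c2((481,130)),None,c2((428,160))))
o=ori(0,-np.pi/2); x=-.075;z=.009
manip.servo_line(tcp(W(x,-.15,z),o),rate=.15)
f0=np.array(manip.get_contact_force());print(f0)
manip.servo_line(tcp(W(x,-.115,z),o),rate=.08)
manip.servo_line(tcp(W(x,-.02,z),o),rate=.05)
print(np.array(manip.get_contact_force())-f0,manip.get_time())
for n in ("scene","side"):
    c=manip.camera(n); a=c["image"][:,:,::-1]; a=a[150:300,180:380]; cv2.imwrite(f"pics/g_{n}.png",cv2.resize(a,None,fx=4,fy=4,interpolation=cv2.INTER_CUBIC))
E
```

```text
cursor right face [(np.float64(0.0173), [0.7, -2.2]), (np.float64(0.0222), [0.4, -1.1])]
[ 0.79922247 -0.67023709  0.22880293]
[-0.1510134   0.02322702 -0.24835916] 15.925
```

View pics/g_scene.png

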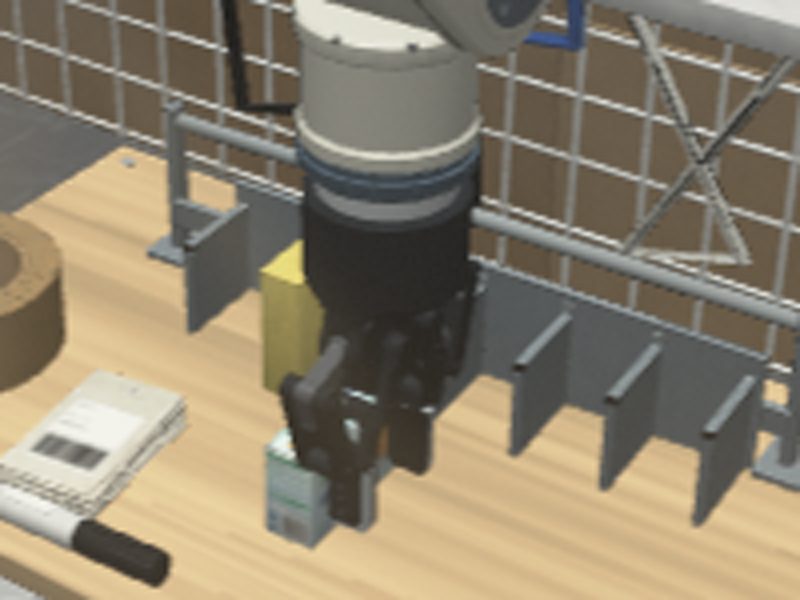

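View pics/g_side.png

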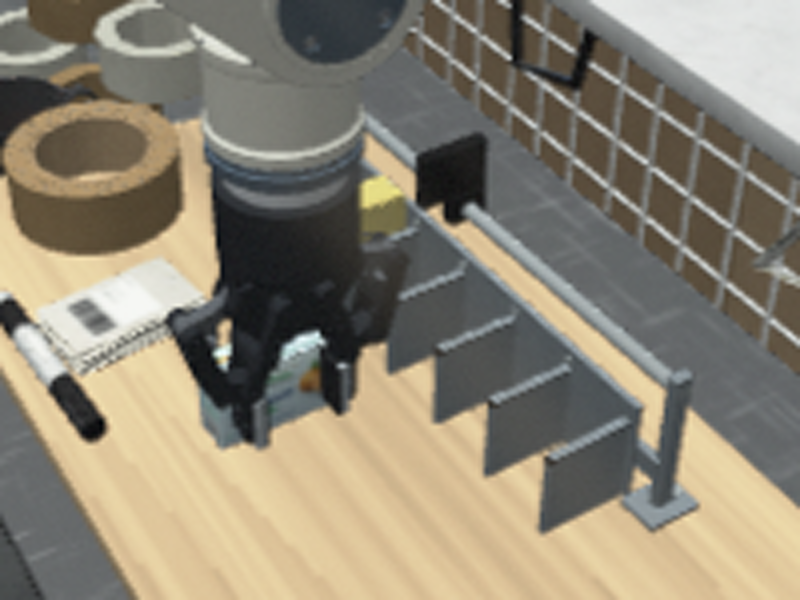

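The carton is moving left upright and square (front bottom corners at scene crop 267,530 and 313,547). I'll measure how far it still has to go.

```bash
cat >> h.py <<'E'
def rk(C,uv,z):
    p=ray(C,uv,z); d=p[:2]-Q[:2]; c,s=np.cos(Q[2]),np.sin(Q[2]); return np.round([c*d[0]+s*d[1],-s*d[0]+c*d[1]],4)
def cc(p): return np.array([p[0]/4+180-.375,p[1]/4+150-.375])
E
python3 - <<'E'
from h import *
print("bot",rk(S,cc((268,529)),.148),rk(S,cc((313,547)),.148),"side",rk(D,cc((204,414)),.148),rk(D,cc((219,447)),.148))
print("initial ref", rk(S,((366/4+199.6),(570/4+159.6)),.148), rk(S,((415/4+199.6),(584/4+159.6)),.148))
print("topFL",rk(S,cc((267,450)),.198),"divider4 nose check",rk(S,cc((513,453)),.148))
E
```

```text
bot [-0.1135  0.0198] [-0.1127 -0.0054] side [-0.11    0.0276] [-0.1152 -0.0011]
initial ref [-0.1161 -0.08  ] [-0.1121 -0.1032]
topFL [-0.116   0.0176] divider4 nose check [ 0.0014 -0.0502]
```

```bash
python3 - <<'E'
from h import *
from rig import manip
import cv2
o=ori(0,-np.pi/2); x=-.075;z=.009
manip.servo_line(tcp(W(x,-.002,z),o),rate=.05)
manip.hold(.2)
manip.servo_line(tcp(W(x,-.04,z),o),rate=.1)
manip.servo_line(tcp(W(x,-.06,.13),o),rate=.2)
manip.command_gripper(0,20)
o=ori(0,0)
manip.move_to(tcp(W(-.14,-.12,.13),o),o)
for n in ("scene","side"):
    c=manip.camera(n); a=c["image"][:,:,::-1]; a=a[150:300,180:380]; cv2.imwrite(f"pics/i_{n}.png",cv2.resize(a,None,fx=4,fy=4,interpolation=cv2.INTER_CUBIC))
print(manip.get_time(),manip.get_width(),manip.get_position())
E
```

```text
20.1583 7.564250293216578e-05 [ 0.42502608 -0.07900742  0.30202454]
```

View pics/i_scene.png

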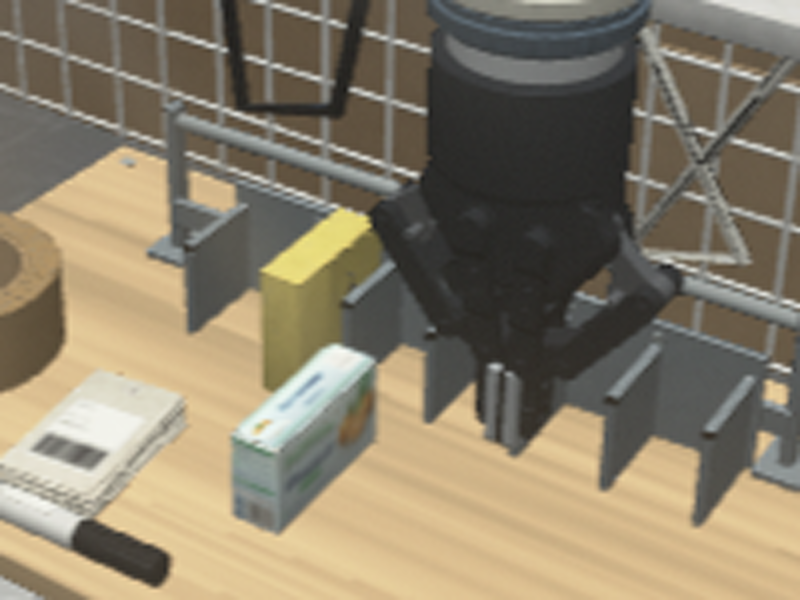

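View pics/i_side.png

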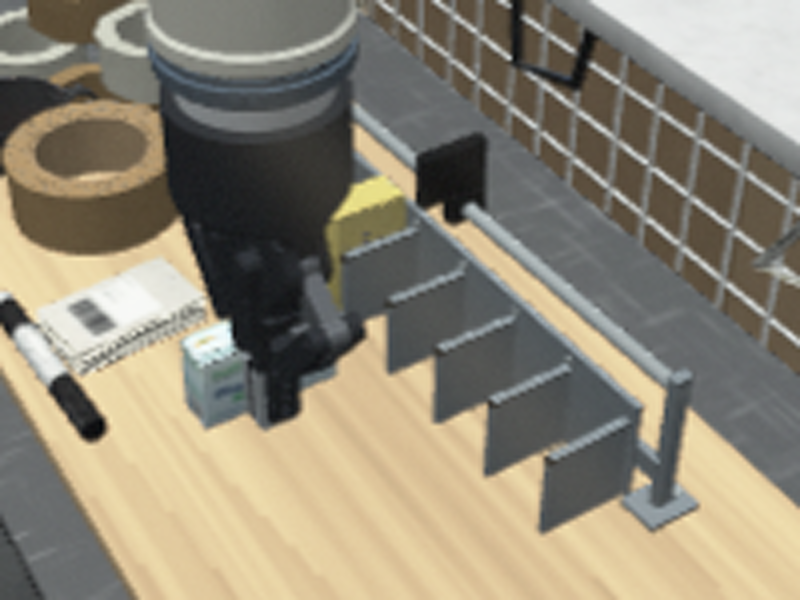

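```bash
python3 - <<'E'
from h import *
print("bot",[rk(S,cc(p),.148) for p in ((234,514),(280,532),(375,443))])
print("top",[rk(S,cc(p),.198) for p in ((233,434),(281,452),(376,362),(330,345))])
print("side",[rk(D,cc(p),.148) for p in ((187,392),(207,428))],rk(D,cc((183,338)),.198))
print("ref initial side bot",rk(D,(127/4+219.6,525/4+149.6),.148))
print("gap3 dividers noses",[rk(S,cc(p),.148) for p in ((343,392),(425,421))],"block",[rk(S,cc(p),.148) for p in((264,388),)], rk(S,cc((262,268)),.225), rk(S,cc((300,285)),.225))
E
```

```text
bot [array([-0.1132,  0.0399]), array([-0.1122,  0.0138]), array([-0.0294,  0.0125])]
top [array([-0.1147,  0.0379]), array([-0.1137,  0.0114]), array([-0.0292,  0.0126]), array([-0.0294,  0.0396])]
side [array([-0.1098,  0.0498]), array([-0.1139,  0.0163])] [-0.1127  0.0406]
ref initial side bot [-0.1119 -0.073 ]
gap3 dividers noses [array([-0.0016,  0.0497]), array([0.0002, 0.0006])] block [array([-0.0212,  0.0864])] [-0.0238  0.0842] [-0.0263  0.0594]
```

The carton is square and centred (rack y 0.0125–0.0395, rear at -0.114). Now the push home with closed fingertips.

```bash
python3 - <<'E'
from h import *
from rig import manip
import cv2
o=ori(0,0); y=.0255; z=.010
manip.servo_line(tcp(W(-.138,y,.10),o),rate=.15)
manip.servo_line(tcp(W(-.138,y,z),o),rate=.12)
manip.hold(.2)
f0=np.array(manip.get_contact_force());print(f0)
manip.servo_line(tcp(W(-.085,y,z),o),rate=.05)
print(np.array(manip.get_contact_force())-f0,manip.get_time())
for n in ("scene","side"):
    c=manip.camera(n); a=c["image"][:,:,::-1]; a=a[150:300,180:380]; cv2.imwrite(f"pics/j_{n}.png",cv2.resize(a,None,fx=4,fy=4,interpolation=cv2.INTER_CUBIC))
E
```

```text
[ 0.27416612  0.25775273 -0.22925468]
[-0.12754555 -0.82511075  0.14691071] 23.6083
```

View pics/j_scene.png

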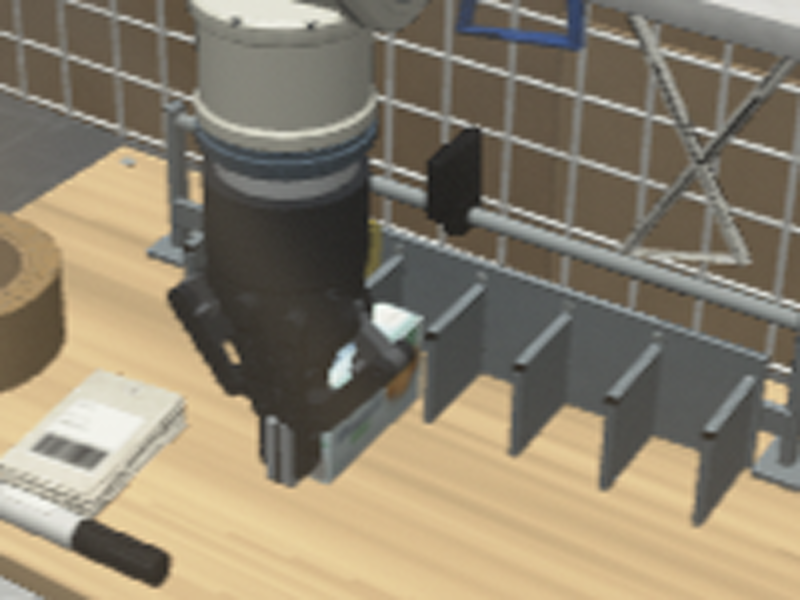

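View pics/j_side.png

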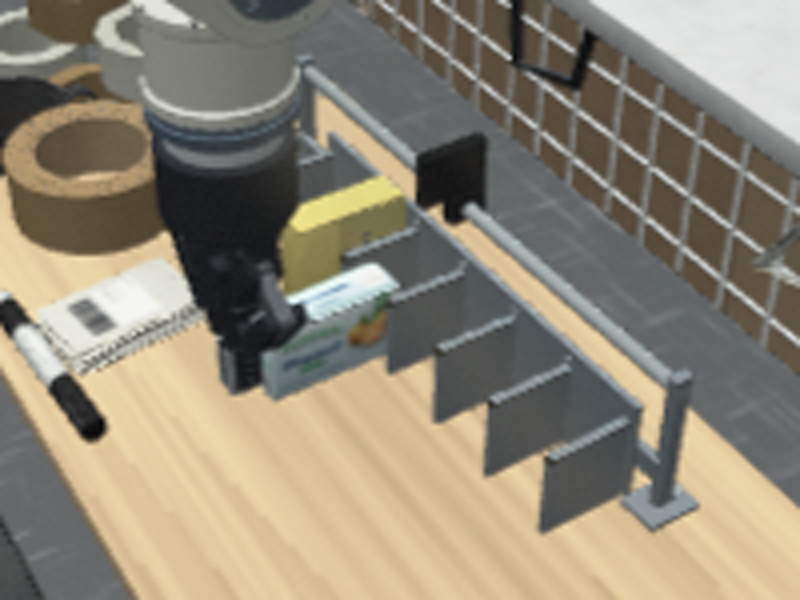

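The carton's nose is just entering between dividers 3 and 4, upright. Before finishing I'll back off, raise the tip, and lean the tool back, so the gripper's knuckles clear the note block.

```bash
python3 - <<'E'
from h import *
from rig import manip
import cv2
y=.0255
o0=ori(0,0); o=ori(.3,0); z=.022
manip.servo_line(tcp(W(-.10,y,.010),o0),rate=.1)
manip.servo_line(tcp(W(-.10,y,z),o),o,rate=.05)
manip.hold(.2)
f0=np.array(manip.get_contact_force())
manip.servo_line(tcp(W(-.06,y,z),o),rate=.05)
print(manip.get_contact_force()-f0,manip.get_time())
x=-.06
while x>-1 and x<-.036:
    x+=.001; manip.servo_line(tcp(W(x,y,z),o),rate=.03); 
    f=np.array(manip.get_contact_force())-f0
    if x>-.05: print(round(x,3),f.round(2))
    if f[0]<-2.5: break
manip.hold(.2)
print("end",x,np.array(manip.get_contact_force())-f0,manip.get_position(),manip.get_time())
for n in ("scene","side"):
    c=manip.camera(n); a=c["image"][:,:,::-1]; a=a[150:300,180:380]; cv2.imwrite(f"pics/k_{n}.png",cv2.resize(a,None,fx=4,fy=4,interpolation=cv2.INTER_CUBIC))
E
```

```text
[-0.49928049 -0.0917397  -0.78325919] 25.6083
-0.05 [ 0.65 -0.44  0.09]
-0.049 [ 0.75 -0.51  0.21]
-0.048 [ 0.1  -0.28  0.04]
-0.047 [-2.43  0.09  1.44]
-0.046 [-5.9  -0.56  4.01]
end -0.045999999999999985 [-5.86928383 -0.08055476  4.14930739] [0.50682797 0.06880734 0.19253532] 29.3083
```

View pics/k_scene.png

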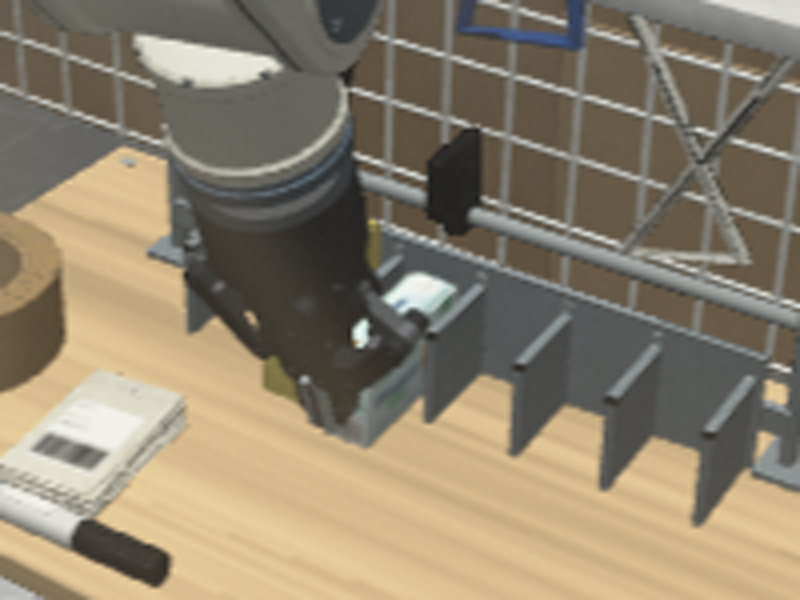

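View pics/k_side.png

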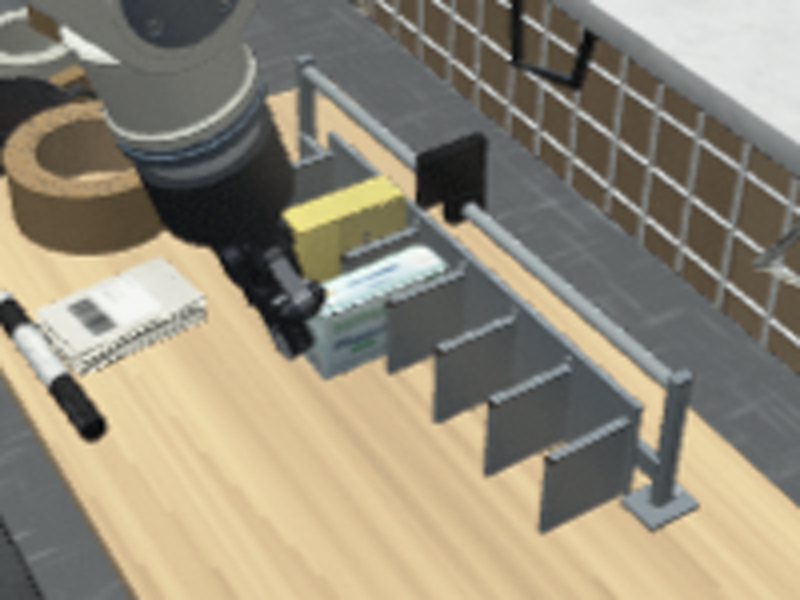

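The rear is at rack x≈-0.035 with a firm reaction force: the carton has reached the back plate. I'll retreat straight back, rise, clear out and check.

```bash
python3 - <<'E'
from h import *
from rig import manip
import cv2
o=ori(.3,0)
manip.servo_line(tcp(W(-.10,.0255,.022),o),rate=.08)
manip.servo_line(tcp(W(-.13,.0,.2),o),rate=.2)
manip.move_to(tcp(W(-.12,-.22,.26),o),o)
for n in ("scene","side"):
    c=manip.camera(n); a=c["image"][:,:,::-1]; a=a[150:300,180:380]; cv2.imwrite(f"pics/l_{n}.png",cv2.resize(a,None,fx=4,fy=4,interpolation=cv2.INTER_CUBIC))
print(manip.get_time(),manip.get_contact_force())
E
```

```text
32.3 [ 0.16683682 -0.02773394 -0.07308831]
```

View pics/l_scene.png

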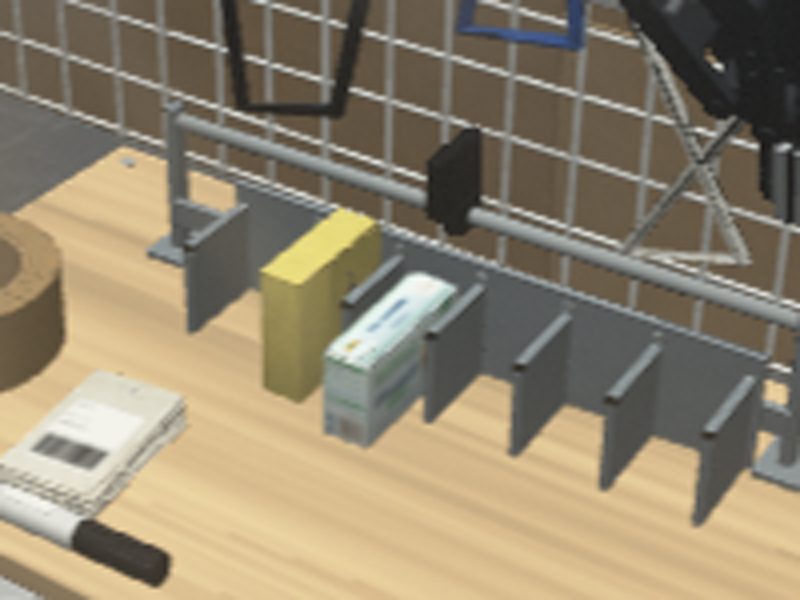

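View pics/l_side.png

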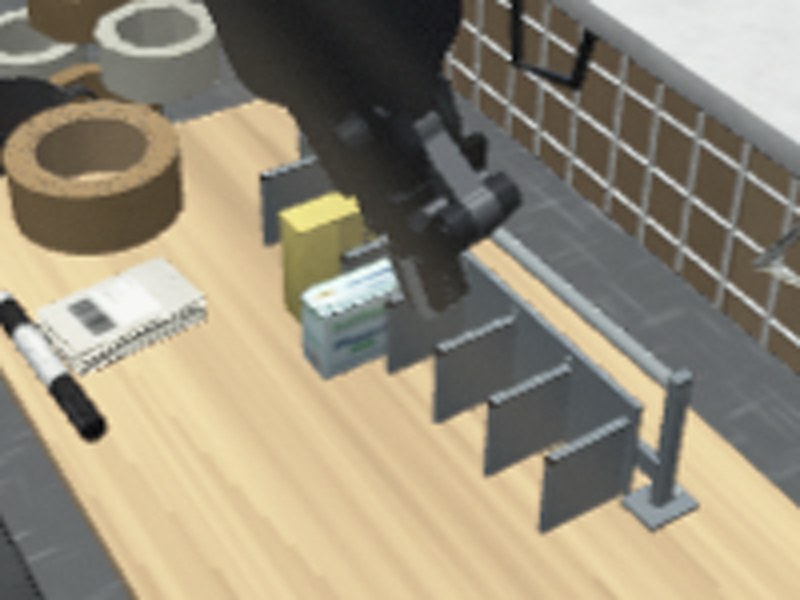

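```bash
python3 - <<'E'
from h import *
from rig import manip
print("rear bottom",rk(S,cc((326,432)),.148),rk(S,cc((368,446)),.148),"top",[rk(S,cc(p),.198) for p in ((326,352),(370,369),(456,284),(410,272))],"side",rk(D,cc((326,377)),.148),rk(D,cc((306,352)),.148))
print("cursor right face",finy(cc((481,130)),None,cc((428,160))))
manip.sign_off()
E
```

```text
rear bottom [-0.0352  0.0383] [-0.0334  0.0141] top [array([-0.0355,  0.038 ]), array([-0.0359,  0.0119]), array([0.0532, 0.0149]), array([0.05  , 0.0411])] side [-0.0337  0.0172] [-0.0324  0.0431]
cursor right face [(np.float64(0.0173), [0.7, -2.2]), (np.float64(0.0222), [0.4, -1.1])]
the job is handed in; nothing more can be done
```

I did both parts in the order asked and handed the job in at about 32 s of the 64 s allowed. There was no pinching or lifting.

- **Cursor:** I pushed it along the rail with a closed fingertip. It now stands over the third gap at about rack y = +0.025 (reading about 0.160). My last picture put it within about 0 to 5 mm of the gap's middle, against about 17 mm of room either side.
- **Carton:** I pushed it sideways with two fingertips, then lengthwise into gap 3 until it stopped at the back plate, where I read a reaction of about 6 N. The pictures put its rear end at rack x of about -0.035 (the pushed-home value), its front at about +0.05 and its middle at y of about +0.026. It is upright and straight.
- **Surroundings:** In the last pictures the note block, notepad, pen and tape roll are where they were. The gripper is clear of everything, with a contact force of about 0.2 N, which is sensor noise.

- **False contact:** The first contact reading on the cursor was noise and tripped about 16 mm too early. I corrected the push distance from the pictures.
- **Camera agreement:** The two cameras differed by 2 to 6 mm on the carton's side faces. The final cursor check used the scene camera only.

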